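# Lever a sagged plate rack back up to its stop

### The job

The front of the heavy stone-based plate rack has sunk on its stiff legs. Lay the pry bar over the round-topped wooden block with its steel tip just under the middle of the rack's front edge, gently lever the rack up until it comes against its stop, and lean on the bar's grip end there with a steady push of about 20 N for about a second so that it beds in, without forcing it much harder. Then draw the bar out and lay it back on the counter well clear of the block, leaving the rack up; do not touch the rack with the gripper or disturb the lid, sugar dispenser, coaster or spoon.

Things in the scene. Friction and masses are not known exactly. Their poses are not given: they have to be found in the camera images.
- trestle: Fixed wood and steel trestle under the plate rack, 240 long (x) by 240 wide (y). Origin: centre of its underside on the counter. Its +x points from the rack's front to its rear; -x is the open front. Two steel leg sleeves, 26 across, stand near the front corners at y = -105 and +105; between them the front is free.
- slab: Heavy white marble slab (about 3.4 kg, uncertain), 260 x 240 x 20, with dowel rack and two upright plates fixed on it, top about 300 above the counter. Origin on its rear hinge: trestle x = +130, height 80; its flat underside is at the origin's height and reaches 260 forward (-x). x rearwards, y across. Tilts only about this hinge; a stop ends the lift when it is level.
- lip (a point): Middle of the slab's front lower edge; axes as the slab's (x into the rack, z up). 70 to 75 above the counter at the start, 80 when the slab is against its stop. Stiff legs hold the slab by friction wherever it is left; lifting it takes about 40 to 46 N under this edge, and the edge may be loaded with 120 N at most.
- block: Fulcrum: fixed dark hardwood block, 30 thick (its x) by 90 wide (its y), with a rounded top along its y (radius 12). Origin at the centre of its underside. It stands in front of the middle of the slab's front edge, its ridge 35 to 45 in front of that edge and parallel to it.
- ridge (a point): Middle of the top of the block's ridge, 58 above the counter.
- bar: Loose flat pry bar, 260 long, 12 thick, 0.5 kg, flat on the open counter at the start: steel blade 175 x 24 wide, square tip at +x; black plastic grip 85 x 28 wide at -x, flush above and below. Origin: centre of its underside, nearly the centre of mass; x to the tip (130 away), y across, z up.
- bar_tip (a point): Centre of the end face of the bar's steel tip, 6 above the underside. With the tip 10 to 20 under the slab and the bar on the ridge, the bar can be let go: its weight holds the tip up against the slab. Pushed 10 to 15 from its grip end it then goes down 20 to 40 mm at about 8 to 13 N until the stop, where it hardly gives.
- lid: Stainless kettle lid, 140 diameter, 46 high with knob, loose; bystander. Origin at the centre of its underside.
- dispenser: Glass sugar dispenser with steel cap, button and spout, 76 diameter, 125 high, spout reaching 61 to its -x, loose; bystander. Origin at the centre of its underside.
- coaster: Black plastic coaster, 94 diameter, 6 thick, loose; bystander. Origin at the centre of its underside.
- spoon: Bamboo spoon about 225 long, lying loose on the counter near the robot's base; bystander. Origin near its middle, on its underside.
Things that resemble listed ones, but are neither listed nor needed, are in the scene too. Of the things shaped like the block, the dark wooden one is meant.

How it is judged (in metres and radians):
On the way, in this order (a step that is already met when the one before it is completed fails the run):
1. the bar bears on the block and its tip is under the slab's front edge, touching it from below (contact force between bar and block above 0.5 N and contact force between bar and slab above 0.5 N and x of bar_tip in the frame of lip above 0.004 m and z of bar_tip in the frame of lip below 0 m), for 0.2 s.
2. the slab is levered up to its stop (edge within 1 mm of 80 mm) and pressed there by the bar over the block with at least 54 N at the tip for 0.7 s (height (world z) of lip above 0.079 m and contact force between bar and slab above 54 N and contact force between bar and block above 54 N), for 0.7 s.
At the end, for the whole second after the job is handed in: The slab's front edge stays up within 1.5 mm of its level stop height (80 mm) and is at rest; the bar lies on the counter, at rest, not touching the slab, its centre at least 180 mm from the block's ridge middle (height (world z) of lip above 0.0785 m and angular speed of slab below 0.01 rad/s and height (world z) of each of bar, bar_tip below 0.016 m and horizontal distance between bar and ridge above 0.18 m and contact force between bar and slab below 0.1 N and linear speed of bar below 0.02 m/s).
It fails at once if the bar loads the slab with more than 120 N (contact force between bar and slab above 120 N).
It fails at once if the slab is jerked (turns faster than 0.25 rad/s) (angular speed of slab above 0.25 rad/s).
It fails at once if the robot touches the slab or its rack (contact force between any of the fingers, the arm and slab above 1 N).
It fails at once if a bystander is moved more than 15 mm (distance of any of lid, dispenser, coaster, spoon from where it was at the start of the episode above 0.015 m).
It also fails if it takes over 72 s, if anything falls off the work surface, if the arm or the gripper's body presses on something with over 40 N, if the wrist force passes 120 N, or if a joint passes its speed limit or range.

### The arm

A 6-joint arm with a two-finger parallel gripper is mounted at the origin on the work surface. World frame = base frame: x ahead of the robot, y to its left, z up, the work surface at z = 0. Lengths are in m, angles in degrees, forces in N, time in s.
With the tool pointing down it reaches from about 0.375 to 0.9 m from the base axis. Payload 3.1 kg.
Tool frame: the origin (TCP) lies on the centre line of the jaws, within the pads' length; the fingertips stand 25 mm ahead of it and the grasp point (between the pads) lies 6 mm ahead of it; y points along the fingers, x is the direction in which the jaws open and shut, and the axes are right-handed (so a half turn about y gives the same grasp; the last joint's range is limited). The gripper opens to 87 mm and grips with 3 to 60 N. Pads are 19 mm wide; open, the fingers measure 117 mm over their backs; the gripper's body (75 mm by 190 mm) begins 51 mm behind the grasp point.
Start: joints at [60.247, 30.224, 82.088, -0, 67.689, -10.227], TCP at [0.209, 0.589, 0.248] pointing down, gripper open.
Joint ranges: [-176.69, 176.69], [-43.24, 126.21], [12.49, 139.97], [-82, 262], [0, 151.66], [-163.58, 163.58]. Speed limits (degrees/s): [159.86, 159.86, 180, 180, 180, 180].

### API

Orientations are given as a 3x3 rotation matrix whose columns are the frame's x, y, z axes.
In Python, from rig import * gives the robot as it stands.
- The arm moves only by the tool play_rows, never from a script. Its argument "commands" is a list of rows, each a list of 2 entries, a list of its own where there are three numbers: the shift along the world's x, y, z in m, then the turn, a rotation vector about the world's x, y, z in rad. A call has 1 to 10 rows; each row is the pose to reach, as a shift and turn from the pose commanded when the call began; what a row does not reach only later rows make up. A row lasts 1/8 s, in which the tool goes at most 62.5 mm and 10.7 degrees, less where a joint would pass 70% of its speed; a pose out of reach is approached as far as the arm can. A call with a gripper value outside its range is refused whole. "gripper" is the finger opening in m, from 0 to 0.087, set as the call begins (left out, the last holds). The fingers move at their own pace and stop on an object; the grip force is fixed at half the most. Time passes only in rows, so rows that repeat a pose let the fingers close. It gives the time, the measured TCP pose, the force and the opening at its end, in the units of the state.
- read_state(): the state, without advancing time (a new reading comes with each control period).
- capture(name): name is "scene" or "top"; returns a dict with "frame" (420x560x3 uint8, red, green, blue), "depth" (420x560 float32, m along the optical axis (not along the pixel's ray), 0 where there is no reading), "mtx" (3x3 intrinsics, pixels), "cam_to_world" (4x4, takes a point from camera to world coordinates). Camera axes: x right, y down, z forward; pixel columns grow to the right and rows downward; lengths in m; the calibration is good to about 2 mm. A picture is of the moment at which its call begins.
- hand_in(): hands the job in, once; it reports no verdict.
The state is a dict: "time_s": time; "joint_positions": joint angles; "qvel": joint speeds; "tau": joint torques, N m; "position": TCP position; "tcp_rot": TCP orientation; "force": force on the tool from outside, world axes, zero at the start; "moment": the same for the moment, N m; "opening": opening from 0.0 (shut) to 1.0 (fully open).
Only numpy, scipy, OpenCV 4.12 (cv2) and the standard library are available. Lean on these libraries where they do the work, as an engineer would, in place of code of your own. Each camera call takes 0.05 s, during which the arm holds its last target. There are 200 camera calls.

## Working session

There is one attempt and no reset: what is moved stays moved. The work goes in short steps, Python scripts to look and compute and a tool call to move; the robot and the scene stay as the last step left them, time stands still between calls to the robot, and variables do not carry over. Pictures are saved under pics/ and viewed, about 8 in all and at most 12, crops included, and the job is handed in when it is done.

Besides the shell and the picture viewer there is one more tool, called after "Request:" by a JSON object that holds its "method" and its "body". play_rows: Moves the arm, as the interface text tells. Its arguments: {"type":"object","properties":{"commands":{"type":"array"},"gripper":{"type":"number"}},"required":["commands"]}

```bash
mkdir -p pics; cat > h.py <<'E'
from rig import *
import numpy as np, cv2
def cap(n):
    c=capture(n); d=c["depth"]; K=c["mtx"]; T=c["cam_to_world"]
    v,u=np.mgrid[:d.shape[0],:d.shape[1]]
    P=np.stack([(u-K[0,2])/K[0,0]*d,(v-K[1,2])/K[1,1]*d,d],-1)@T[:3,:3].T+T[:3,3]
    P[d==0]=np.nan
    return c,P
E
python3 - <<'E'
from h import *
s=read_state(); print(s)
for n in("top","scene"):
    c,P=cap(n); cv2.imwrite(f"pics/{n}0.png",cv2.cvtColor(c["frame"],cv2.COLOR_RGB2BGR)); np.savez(f"{n}0.npz",P=P,f=c["frame"]); print(c["cam_to_world"],c["mtx"])
E
```

```text
{'time_s': 0.0, 'joint_positions': array([ 6.02458265e+01,  3.02778901e+01,  8.21563180e+01, -1.19830080e-03,
        6.76868803e+01, -1.02266984e+01]), 'qvel': array([-0.10522016, -0.04207085,  0.04272607, -0.03335679,  0.02861099,
        0.06420683]), 'tau': array([ 1.00039630e-03, -4.40045929e+01, -1.76590794e+01,  6.34349557e-02,
        5.81026229e-02, -1.45355639e-04]), 'position': array([0.20854597, 0.58847133, 0.24658347]), 'tcp_rot': array([[ 3.34250269e-01, -1.03203510e-03, -9.42483789e-01],
       [ 9.42482052e-01, -1.84436833e-03,  3.34251672e-01],
       [-2.08324671e-03, -9.99997767e-01,  3.56193953e-04]]), 'force': array([-0.15594629,  0.04439575, -0.05680243]), 'moment': array([-0.03753412, -0.064634  , -0.05825803]), 'opening': 0.9964499179426881}
[[-0.02188602 -0.99188436  0.12524543  0.34785009]
 [-0.99970697  0.02300844  0.00752214 -0.05708334]
 [-0.0103428  -0.1250441  -0.99209727  1.59013772]
 [ 0.          0.          0.          1.        ]] [[541.87417903   0.         280.54769406]
 [  0.         541.87417903 207.03254082]
 [  0.           0.           1.        ]]
[[-0.86716033  0.39328663 -0.30554639  0.90223844]
 [ 0.49802355  0.68188276 -0.53573169  0.57159643]
 [-0.0023493  -0.61673456 -0.78716768  0.99503344]
 [ 0.          0.          0.          1.        ]] [[418.65321538   0.         274.53095112]
 [  0.         418.65321538 211.89860791]
 [  0.           0.           1.        ]]
```

View pics/top0.png

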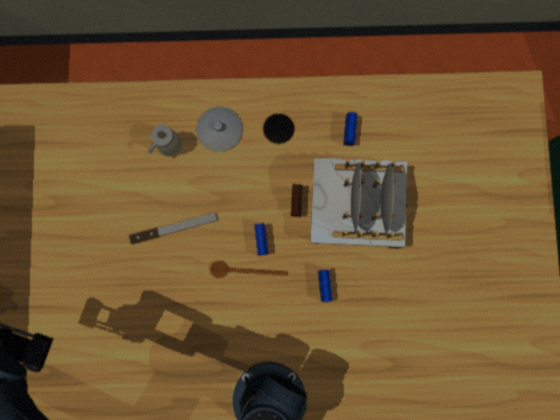

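View pics/scene0.png

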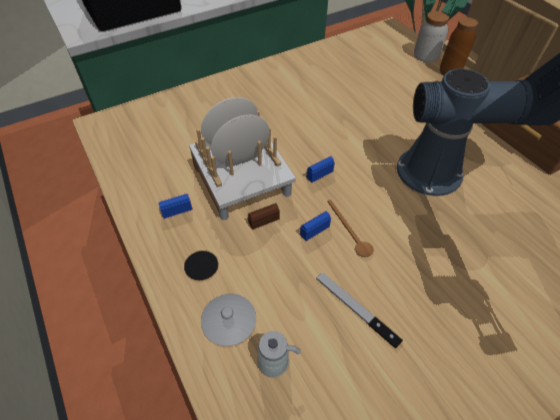

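The top view shows the pry bar (grip at (145,236), tip at (217,216)), the dark block at (297,200), the rack at (313–407,158–247) with its front facing image left (+y), the spoon at (220–287,270), and the lid, coaster and dispenser along the top. The look-alikes are the blue blocks at (262,239), (325,286) and (351,128), and the spoon could be mistaken for the bar. I choose the dark block at (297,200) and the knife-like steel bar.

```bash
python3 - <<'E'
from h import *
for n in("top","scene"):
    z=np.load(f"{n}0.npz");P=z["P"];f=z["f"].astype(int);Z=P[...,2]
    X,Y=P[...,0],P[...,1]
    print(n,"counter z",np.nanmedian(Z[(X>.3)&(X<.7)&(abs(Z)<.03)]))
    def rep(name,m,zr=True):
        m=m.astype(np.uint8); k,l,s,c=cv2.connectedComponentsWithStats(m)
        for i in range(1,k):
            if s[i,4]<60: continue
            q=P[l==i]; r=cv2.minAreaRect(q[:,:2].astype(np.float32))
            print(name,s[i,:5],"c",np.round(r[0],4),"sz",np.round(r[1],4),"ang",round(r[2],2),"z",np.round(np.percentile(q[:,2],[5,50,95]),4))
    R=(X>.2)&(X<.85)&(Y>-.35)&(Y<.45)
    rep("bar",R&(Z>.0075)&(Z<.018))
    rep("block",R&(Z>.035)&(Z<.066))
    rep("slab",R&(Z>.08)&(Z<.112)&(f.min(-1)>70))
    rep("tall",R&(Z>.02))
E
python3 - <<'E'
import cv2
a=cv2.imread('pics/top0.png')[140:290,110:430]
cv2.imwrite('pics/crop0.png',cv2.resize(a,None,fx=2.5,fy=2.5,interpolation=cv2.INTER_CUBIC))
E
```

```text
top counter z -0.00036989262211251095
bar [196 109  46  43 753] c [0.7848 0.136 ] sz [0.1354 0.1295] ang 89.36 z [0.0082 0.0133 0.0175]
bar [268 113  23  26 129] c [ 0.7976 -0.0433] sz [0.0587 0.0756] ang 27.31 z [0.0076 0.0097 0.0142]
bar [129 213  88  32 656] c [0.4936 0.2713] sz [0.029  0.2617] ang 14.38 z [0.0081 0.0117 0.0167]
block [344 112  13  32 326] c [ 0.773  -0.2556] sz [0.0307 0.0945] ang 82.77 z [0.0404 0.0533 0.0604]
block [213 122  10   9  72] c [0.7872 0.1345] sz [0.0261 0.0266] ang 4.13 z [0.0372 0.0433 0.0493]
block [157 135  24  20  94] c [0.7278 0.2721] sz [0.0358 0.071 ] ang 35.31 z [0.0364 0.0491 0.0634]
block [291 185  12  31 318] c [ 0.5622 -0.0909] sz [0.03   0.0883] ang 86.04 z [0.0423 0.054  0.0605]
block [254 223  14  33 335] c [0.4524 0.0136] sz [0.0898 0.0301] ang 5.86 z [0.042  0.0533 0.0611]
block [318 270  14  33 345] c [ 0.3162 -0.1658] sz [0.0897 0.0303] ang 4.43 z [0.042  0.0535 0.0612]
slab [ 311  158   82   89 3398] c [ 0.548  -0.2454] sz [0.2246 0.2409] ang 86.16 z [0.0857 0.0918 0.0989]
slab [372 171  13  13  98] c [ 0.614  -0.3192] sz [0.0344
[... 2402 characters left out ...]
95   97  101  120 7284] c [ 0.5457 -0.2373] sz [0.2127 0.2406] ang 85.77 z [0.0847 0.132  0.2624]
tall [307 156  28  24 354] c [ 0.3136 -0.1612] sz [0.0293 0.0933] ang 89.12 z [0.0234 0.0483 0.0606]
tall [158 193  34  22 435] c [ 0.7704 -0.2547] sz [0.0324 0.0899] ang 82.11 z [0.0239 0.0483 0.0596]
tall [248 203  32  23 440] c [ 0.5619 -0.0889] sz [0.0305 0.0901] ang 85.19 z [0.0234 0.0491 0.0604]
tall [300 211  31  27 439] c [0.4503 0.0147] sz [0.0918 0.0323] ang 3.61 z [0.0232 0.0503 0.0609]
tall [210 299  34  35 628] c [0.7896 0.1321] sz [0.0876 0.0835] ang 56.5 z [0.0202 0.022  0.0462]
tall [ 257  331   44   45 1260] c [0.7423 0.2941] sz [0.0666 0.0833] ang 20.55 z [0.0318 0.1138 0.1234]
```

View pics/crop0.png

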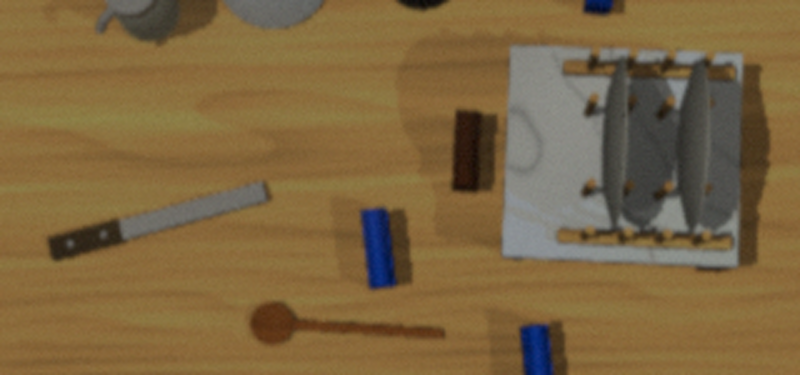

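The crop confirms both choices: the dark block is directly in front of the rack's front edge, and the steel bar with the black grip is the pry bar. Next I'll fit the slab edge, block and bar precisely.

```bash
python3 - <<'E'
from h import *
def edge(Q,d,p,lo,hi,top=True):  # Q pts, axis d, perp p: extreme along d in bins of p
    t=Q@p;s=Q@d;o=[]
    b=np.linspace(lo,hi,16)
    for a,c in zip(b[:-1],b[1:]):
        m=(t>=a)&(t<c)
        if m.sum()>3:o.append(((a+c)/2,s[m].max() if top else s[m].min()))
    o=np.array(o);k=np.polyfit(o[:,0],o[:,1],1);r=o[:,1]-np.polyval(k,o[:,0]);o=o[abs(r)<.004];return np.polyfit(o[:,0],o[:,1],1),np.std(r)
for n in("top","scene"):
    z=np.load(f"{n}0.npz");P=z["P"];f=z["f"].astype(int);Z=P[...,2]-(-.0004 if n=="top" else .0015);X,Y=P[...,0],P[...,1]
    m=(Z>.082)&(Z<.115)&(X>.38)&(X<.7)&(Y<-.1)&(Y>-.4)
    Q=P[m];
    e,r=edge(Q[:,:2],np.array([0,1.]),np.array([1.,0]),.45,.64)
    e0,_=edge(Q[:,:2],np.array([1.,0]),np.array([0,1.]),-.33,-.15); e1,_=edge(Q[:,:2],np.array([1.,0]),np.array([0,1.]),-.33,-.15,False)
    print(n,"front edge y=",e,r,"sides x=",e0,e1)
    a=np.arctan(e[0]);d=np.array([np.sin(a),-np.cos(a)])  # into rack
    xm=((np.polyval(e0,-.13)+np.polyval(e1,-.13))/2); lip=np.array([xm,np.polyval(e,xm)]);print("lip",lip,"d",d,"ang",np.degrees(a))
    # slab top profile
    s=(P[...,:2]-lip)@d; t=(P[...,:2]-lip)@np.array([-d[1],d[0]])
    mm=m&(s>.004)&(s<.09)&(abs(t)<.085)&(f.min(-1)>60); k=np.polyfit(s[mm],Z[mm],1);print("slab top at edge",k[1],"slope deg",np.degrees(np.arctan(k[0])))
    mb=(Z>.05)&(Z<.066)&(abs(X-.562)<.06)&(abs(Y+.09)<.03)
    print("ridge c",np.median(s[mb]),"t",(t[mb].min()+t[mb].max())/2, "zmax",np.percentile(Z[mb],90))
    mb=(Z>.03)&(abs(X-.562)<.06)&(abs(Y+.09)<.028);r=cv2.minAreaRect(P[mb][:,:2].astype(np.float32));print("blk",r, "s", (np.array(r[0])-lip)@d)
    mb=(Z>.0075)&(Z<.02)&(abs(X-.493)<.06)&(abs(Y-.27)<.15);q=P[mb][:,:2]
    r=cv2.minAreaRect(q.astype(np.float32));pc=np.linalg.svd(q-q.mean(0))[2][0];print("bar",r,"pca",np.degrees(np.arctan2(*pc[::-1])),q.mean(0))
E
```

```text
top front edge y= [-0.06582413 -0.09790595] 0.0006618818832059217 sides x= [0.07246333 0.68463782] [0.07201565 0.44545472]
lip [ 0.55565514 -0.13448147] d [-0.06568199 -0.99784061] ang -3.7660121715396264
slab top at edge 0.0897109723445129 slope deg 2.4154084766047745
ridge c -0.04421508739189213 t 0.004155134745088173 zmax 0.06043846168369473
blk ((0.5622392296791077, -0.09090740978717804), (0.03001423180103302, 0.08832768350839615), 86.0405502319336) s -0.043912424111624056
bar ((0.4937918782234192, 0.26844245195388794), (0.1179170235991478, 0.29385265707969666), 0.02652806043624878) pca -77.52563721154382 [0.49091818 0.27577849]
scene front edge y= [-0.06458486 -0.09714565] 0.0007869743610089253 sides x= [0.07523882 0.68391643] [-1.04899511  0.213995  ]
lip [ 0.51224987 -0.13022923] d [-0.06445058 -0.9979209 ] ang -3.6953074816697082
slab top at edge 0.08892273702735717 slope deg 4.476498765097273
ridge c -0.04564028691715333 t 0.04642392219943989 zmax 0.05893512031554556
blk ((0.5619164705276489, -0.0888565257191658), (0.030513718724250793, 0.09007570147514343), 85.18553924560547) s -0.04448773088984375
bar ((0.49176567792892456, 0.2719648480415344), (0.02954801358282566, 0.25984176993370056), 13.74540901184082) pca 103.7651812538945 [0.49001021 0.28277335]<stdin>:8: RankWarning: Polyfit may be poorly conditioned
```

Request:
{"method": "play_rows", "body": {"commands": [[[0.142,-0.158,-0.06],[0,0,-0.49]],[[0.142,-0.158,-0.06],[0,0,-0.49]],[[0.142,-0.158,-0.06],[0,0,-0.49]],[[0.2845,-0.317,-0.147],[0,0,-0.984]],[[0.2845,-0.317,-0.147],[0,0,-0.984]],[[0.2845,-0.317,-0.147],[0,0,-0.984]],[[0.2845,-0.317,-0.147],[0,0,-0.984]],[[0.2845,-0.317,-0.147],[0,0,-0.984]],[[0.2845,-0.317,-0.147],[0,0,-0.984]],[[0.2845,-0.317,-0.147],[0,0,-0.984]]], "gripper": 0.06}}

```text
time_s: 1.35
position: [0.4922, 0.2731, 0.1009]
tcp_rot: [[0.97, -0.0, -0.245], [0.245, 0.0, 0.97], [-0.0, -1.0, 0.0]]
force: [-0.5, 0.3, 0.5]
opening: 0.686
```

Request:
{"method": "play_rows", "body": {"commands": [[[0.001,-0.001,-0.03],[0,0,0]],[[0.001,-0.001,-0.05],[0,0,0]],[[0.001,-0.001,-0.062],[0,0,0]],[[0.001,-0.001,-0.07],[0,0,0]],[[0.001,-0.001,-0.072],[0,0,0]],[[0.001,-0.001,-0.072],[0,0,0]]]}}

```text
time_s: 2.1
position: [0.4946, 0.2713, 0.0289]
tcp_rot: [[0.97, 0.001, -0.244], [0.244, 0.0, 0.97], [0.001, -1.0, 0.0]]
force: [-0.1, -0.2, -0.6]
opening: 0.688
```

Request:
{"method": "play_rows", "body": {"commands": [[[0,0,0],[0,0,0]],[[0,0,0],[0,0,0]],[[0,0,0],[0,0,0]],[[0,0,0],[0,0,0]],[[0,0,0],[0,0,0]],[[0,0,0],[0,0,0]],[[0,0,0],[0,0,0]],[[0,0,0],[0,0,0]]], "gripper": 0}}

```text
time_s: 3.1
position: [0.4943, 0.271, 0.0286]
tcp_rot: [[0.97, -0.0, -0.244], [0.244, -0.0, 0.97], [-0.0, -1.0, -0.0]]
force: [-1.0, -0.9, 1.7]
opening: 0.27
```

Request:
{"method": "play_rows", "body": {"commands": [[[0,0,0.02],[0,0,0]],[[0,0,0.05],[0,0,0]],[[0.02,-0.04,0.08],[0,0,-0.08]],[[0.04,-0.08,0.1],[0,0,-0.16]],[[0.06,-0.12,0.1],[0,0,-0.24]],[[0.072,-0.15,0.1],[0,0,-0.29]],[[0.078,-0.165,0.1],[0,0,-0.314]],[[0.078,-0.165,0.1],[0,0,-0.314]],[[0.078,-0.165,0.1],[0,0,-0.314]]]}}

```text
time_s: 4.22
position: [0.5712, 0.1072, 0.128]
tcp_rot: [[0.998, -0.002, 0.067], [-0.067, 0.001, 0.998], [-0.002, -1.0, 0.0]]
force: [-1.0, 0.2, -4.6]
opening: 0.272
```

```bash
cat > bar.py <<'E'
from h import *
import sys
LIP=np.array([.5557,-.1335]);D=np.array([-.07,-.9975]);N=np.array([.9975,-.07])
def go(tag,view=0):
    s=read_state();print("tcp",np.round(s["position"],4),"F",np.round(s["force"],1))
    for n,o in(("top",-.0004),("scene",.0015)):
        c,P=cap(n);cv2.imwrite(f"pics/{n}{tag}.png",cv2.cvtColor(c["frame"],cv2.COLOR_RGB2BGR))
        np.savez(f"{n}{tag}.npz",P=P,f=c["frame"])
        Z=P[...,2]-o;S=(P[...,:2]-LIP)@D;T=(P[...,:2]-LIP)@N
        # bar strip: profile along s
        m=(abs(T)<.022)&(S>-.4)&(S<-.002)&(Z>.008)&(Z<.2)
        for a in np.arange(-.4,0,.02):
            k=m&(S>=a)&(S<a+.02)
            if k.sum()>8: print(n,f"s{a+.01:.2f} n{k.sum()} t[{np.percentile(T[k],3):.4f},{np.percentile(T[k],97):.4f}] z[{np.percentile(Z[k],10):.4f},{np.median(Z[k]):.4f},{np.percentile(Z[k],90):.4f}]")
        # slab top
        q=(S>.004)&(S<.06)&(abs(T)<.085)&(Z>.08)&(Z<.11);k=np.polyfit(S[q],Z[q],1);print(n,"slab top@edge",round(k[1],4))
go(sys.argv[1])
E
python3 bar.py 1
```

```text
tcp [0.5712 0.1072 0.128 ] F [-1.   0.2 -4.6]
top s-0.33 n27 t[-0.0164,0.0008] z[0.1084,0.1121,0.1155]
top s-0.31 n35 t[-0.0150,0.0014] z[0.1071,0.1115,0.1146]
top s-0.21 n36 t[-0.0130,0.0101] z[0.1063,0.1110,0.1140]
top s-0.19 n67 t[-0.0141,0.0090] z[0.1076,0.1112,0.1158]
top s-0.17 n67 t[-0.0142,0.0083] z[0.1083,0.1115,0.1156]
top s-0.15 n65 t[-0.0136,0.0088] z[0.1086,0.1121,0.1160]
top s-0.13 n64 t[-0.0136,0.0099] z[0.1059,0.1122,0.1160]
top s-0.11 n28 t[-0.0139,0.0109] z[0.1006,0.1098,0.1131]
top s-0.05 n99 t[-0.0213,0.0197] z[0.0475,0.0552,0.0608]
top s-0.03 n63 t[-0.0201,0.0197] z[0.0433,0.0513,0.0588]
top slab top@edge 0.0901
scene s-0.37 n81 t[-0.0161,0.0100] z[0.1047,0.1107,0.1130]
scene s-0.35 n97 t[-0.0161,0.0102] z[0.1080,0.1110,0.1131]
scene s-0.33 n96 t[-0.0170,0.0102] z[0.1076,0.1107,0.1132]
scene s-0.31 n92 t[-0.0163,0.0099] z[0.1078,0.1112,0.1130]
scene s-0.29 n83 t[-0.0163,0.0102] z[0.1082,0.1110,0.1131]
scene s-0.27 n181 t[-0.0207,0.0207] z[0.1100,0.1863,0.1967]
scene s-0.25 n143 t[-0.0213,0.0179] z[0.1080,0.1131,0.1631]
scene s-0.23 n33 t[-0.0195,0.0216] z[0.1110,0.1954,0.1980]
scene s-0.15 n20 t[-0.0138,0.0077] z[0.1093,0.1113,0.1137]
scene s-0.13 n59 t[-0.0145,0.0081] z[0.1075,0.1114,0.1134]
scene s-0.11 n23 t[-0.0125,0.0082] z[0.1074,0.1110,0.1145]
scene s-0.05 n214 t[-0.0200,0.0206] z[0.0157,0.0440,0.0573]
scene s-0.03 n20 t[-0.0191,0.0206] z[0.0547,0.0570,0.0586]
scene slab top@edge 0.0897
```

View pics/scene1.png

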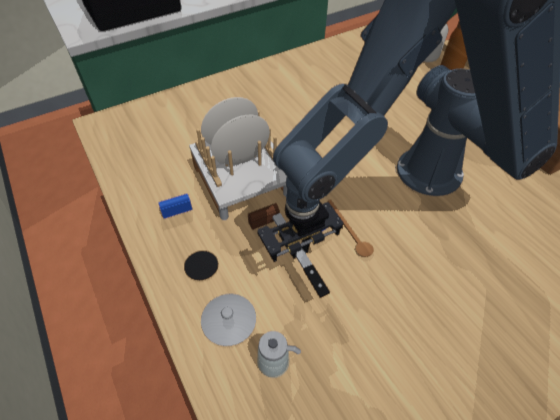

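The scene view shows the bar held level in the gripper at (300,245), in line with the dark block at (262,215) and the rack. The heights agree with the given sizes: bar top is 17 mm below the TCP, and the lip is at about 70 mm. Next I tilt the tip down and check.

Request:
{"method": "play_rows", "body": {"commands": [[[0.001,-0.003,-0.001],[0.09,-0.006,0]],[[0.002,-0.006,-0.002],[0.183,-0.013,0]],[[0.002,-0.006,-0.002],[0.183,-0.013,0]],[[0.002,-0.006,-0.002],[0.183,-0.013,0]],[[0.002,-0.006,-0.002],[0.183,-0.013,0]]]}}

```text
time_s: 4.95
position: [0.5742, 0.101, 0.1267]
tcp_rot: [[0.998, 0.013, 0.065], [-0.066, 0.181, 0.981], [0.001, -0.983, 0.182]]
force: [-0.5, 0.4, -4.4]
opening: 0.273
```

```bash
python3 bar.py 2 | cut -c1-110
```

```text
tcp [0.5742 0.101  0.1267] F [-0.5  0.4 -4.4]
top s-0.37 n32 t[-0.0122,0.0118] z[0.1292,0.1334,0.1374]
top s-0.35 n81 t[-0.0128,0.0131] z[0.1244,0.1305,0.1348]
top s-0.33 n81 t[-0.0127,0.0136] z[0.1224,0.1269,0.1310]
top s-0.31 n81 t[-0.0128,0.0135] z[0.1182,0.1226,0.1278]
top s-0.29 n14 t[-0.0056,0.0155] z[0.1152,0.1199,0.1243]
top s-0.27 n12 t[-0.0031,0.0122] z[0.1088,0.1165,0.1219]
top s-0.19 n11 t[-0.0105,0.0005] z[0.0961,0.0999,0.1029]
top s-0.15 n17 t[-0.0158,0.0113] z[0.0546,0.0903,0.0951]
top s-0.13 n66 t[-0.0105,0.0129] z[0.0863,0.0907,0.0952]
top s-0.11 n24 t[-0.0101,0.0112] z[0.0771,0.0880,0.0923]
top s-0.05 n99 t[-0.0208,0.0202] z[0.0454,0.0549,0.0617]
top s-0.03 n65 t[-0.0210,0.0205] z[0.0445,0.0513,0.0592]
top slab top@edge 0.0895
scene s-0.37 n58 t[-0.0131,0.0134] z[0.1252,0.1312,0.1346]
scene s-0.35 n96 t[-0.0131,0.0137] z[0.1276,0.1305,0.1328]
scene s-0.33 n89 t[-0.0123,0.0135] z[0.1234,0.1267,0.1296]
scene s-0.31 n90 t[-0.0127,0.0139] z[0.1199,0.1230,0.1256]
scene s-0.29 n78 t[-0.0118,0.0137] z[0.1167,0.1201,0.1218]
scene s-0.27 n85 t[-0.0156,0.0196] z[0.1123,0.1162,0.1843]
scene s-0.25 n248 t[-0.0206,0.0204] z[0.1102,0.1324,0.1967]
scene s-0.23 n104 t[-0.0178,0.0207] z[0.1081,0.1166,0.1662]
scene s-0.21 n16 t[-0.0143,0.0218] z[0.1318,0.1919,0.1963]
scene s-0.05 n205 t[-0.0203,0.0204] z[0.0191,0.0449,0.0575]
scene s-0.03 n17 t[-0.0196,0.0194] z[0.0546,0.0567,0.0585]
scene slab top@edge 0.0897
```

Request:
{"method": "play_rows", "body": {"commands": [[[-0.0012,-0.016,-0.003],[0,0,0]],[[-0.0024,-0.033,-0.006],[0,0,0]],[[-0.0036,-0.051,-0.0095],[0,0,0]],[[-0.0048,-0.068,-0.0126],[0,0,0]],[[-0.006,-0.083,-0.0155],[0,0,0]],[[-0.0068,-0.097,-0.018],[0,0,0]],[[-0.0076,-0.109,-0.0202],[0,0,0]],[[-0.0084,-0.119,-0.0222],[0,0,0]],[[-0.0088,-0.125,-0.0235],[0,0,0]],[[-0.0089,-0.1275,-0.024],[0,0,0]]]}}

```text
time_s: 6.3
position: [0.5654, -0.0276, 0.1025]
tcp_rot: [[0.998, 0.013, 0.067], [-0.068, 0.182, 0.981], [0.0, -0.983, 0.183]]
force: [-0.3, 0.1, -4.8]
opening: 0.273
```

```bash
python3 bar.py 3 | cut -c1-110; python3 - <<'E'
import cv2
a=cv2.imread('pics/scene3.png')[80:330,170:400];cv2.imwrite('pics/c3.png',cv2.resize(a,None,fx=2.4,fy=2.4,interpolation=cv2.INTER_CUBIC))
E
```

```text
tcp [ 0.5654 -0.0276  0.1025] F [-0.3  0.1 -4.8]
top s-0.23 n76 t[-0.0126,0.0147] z[0.1032,0.1079,0.1123]
top s-0.21 n76 t[-0.0128,0.0131] z[0.1014,0.1055,0.1079]
top s-0.19 n78 t[-0.0124,0.0143] z[0.0950,0.1004,0.1049]
top s-0.17 n73 t[-0.0125,0.0134] z[0.0921,0.0965,0.1027]
top s-0.15 n27 t[-0.0089,0.0140] z[0.0909,0.0951,0.0984]
top slab top@edge 0.0901
scene s-0.23 n91 t[-0.0130,0.0138] z[0.1010,0.1069,0.1096]
scene s-0.21 n69 t[-0.0129,0.0138] z[0.1021,0.1040,0.1068]
scene s-0.19 n71 t[-0.0131,0.0135] z[0.0974,0.1007,0.1031]
scene s-0.17 n65 t[-0.0120,0.0142] z[0.0929,0.0971,0.0991]
scene s-0.15 n51 t[-0.0110,0.0120] z[0.0905,0.0937,0.0957]
scene s-0.13 n136 t[-0.0205,0.0205] z[0.0878,0.1630,0.1734]
scene s-0.11 n315 t[-0.0208,0.0206] z[0.0863,0.1256,0.1940]
scene s-0.09 n59 t[-0.0173,0.0206] z[0.0812,0.1184,0.1905]
scene s-0.07 n37 t[-0.0039,0.0211] z[0.1665,0.1857,0.1948]
scene s-0.05 n67 t[0.0039,0.0214] z[0.0116,0.0328,0.0501]
scene slab top@edge 0.09
```

View pics/c3.png

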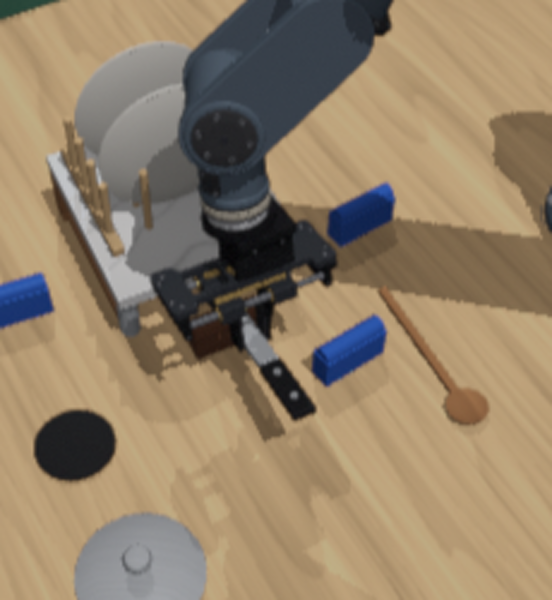

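The bar passes over the dark block (crop (215,335)) with its tip under the rack front. Contact force is nil and the heights match. Next I level it onto the ridge.

Request:
{"method": "play_rows", "body": {"commands": [[[0.0001,0.0017,-0.0032],[-0.037,0.0026,0]],[[0.0003,0.0034,-0.0065],[-0.074,0.0052,0]],[[0.0004,0.005,-0.0097],[-0.111,0.0078,0]],[[0.0005,0.0067,-0.0125],[-0.148,0.0105,0]],[[0.0005,0.0067,-0.0129],[-0.148,0.0105,0]],[[0.0005,0.0067,-0.0129],[-0.148,0.0105,0]],[[0.0005,0.0067,-0.0129],[-0.148,0.0105,0]]]}}

```text
time_s: 7.28
position: [0.5661, -0.021, 0.0898]
tcp_rot: [[0.998, 0.003, 0.068], [-0.068, 0.035, 0.997], [0.0, -0.999, 0.035]]
force: [-0.3, -0.1, -4.6]
opening: 0.27
```

Request:
{"method": "play_rows", "body": {"commands": [[[0,0,-0.0007],[0,0,0]],[[0,0,-0.0014],[0,0,0]],[[0,0,-0.0014],[0,0,0]],[[0,0,-0.0014],[0,0,0]]]}}

```text
time_s: 7.78
position: [0.5661, -0.021, 0.0884]
tcp_rot: [[0.998, 0.003, 0.068], [-0.068, 0.035, 0.997], [0.0, -0.999, 0.035]]
force: [-0.5, -0.8, -4.1]
opening: 0.271
```

Request:
{"method": "play_rows", "body": {"commands": [[[0,0.0004,-0.0009],[-0.012,0.0008,0]],[[0,0.0007,-0.0017],[-0.023,0.0016,0]],[[0,0.001,-0.0025],[-0.035,0.0025,0]],[[0,0.001,-0.0025],[-0.035,0.0025,0]],[[0,0.001,-0.0025],[-0.035,0.0025,0]]]}}

```text
time_s: 8.4
position: [0.5661, -0.0199, 0.086]
tcp_rot: [[0.998, 0.0, 0.068], [-0.068, -0.0, 0.998], [0.0, -1.0, -0.0]]
force: [-1.4, -0.4, -0.9]
opening: 0.273
```

Request:
{"method": "play_rows", "body": {"commands": [[[0,0,0],[0,0,0]],[[0,0,0],[0,0,0]],[[0,0,0],[0,0,0]],[[0,0,0],[0,0,0]]], "gripper": 0.05}}

```text
time_s: 8.9
position: [0.566, -0.0196, 0.0858]
tcp_rot: [[0.998, 0.0, 0.068], [-0.068, 0.0, 0.998], [0.0, -1.0, 0.0]]
force: [0.4, 0.2, 0.4]
opening: 0.558
```

Request:
{"method": "play_rows", "body": {"commands": [[[0,0,0.01],[0,0,0]],[[0,0,0.03],[0,0,0]],[[0,0,0.05],[0,0,0]],[[0.002,0.03,0.06],[0,0,0]],[[0.005,0.07,0.06],[0,0,0]],[[0.008,0.118,0.06],[0,0,0]],[[0.008,0.118,0.06],[0,0,0]],[[0.008,0.118,0.06],[0,0,0]]]}}

```text
time_s: 9.9
position: [0.574, 0.0981, 0.1461]
tcp_rot: [[0.998, 0.0, 0.067], [-0.067, -0.0, 0.998], [0.0, -1.0, -0.0]]
force: [1.1, -0.6, 0.1]
opening: 0.574
```

```bash
python3 bar.py 4 | cut -c1-110
```

```text
tcp [0.574  0.0981 0.1461] F [ 1.1 -0.6  0.1]
top s-0.21 n27 t[-0.0126,0.0132] z[0.0656,0.0683,0.0711]
top s-0.19 n67 t[-0.0123,0.0136] z[0.0654,0.0687,0.0724]
top s-0.17 n73 t[-0.0115,0.0149] z[0.0638,0.0686,0.0731]
top s-0.15 n66 t[-0.0100,0.0127] z[0.0637,0.0684,0.0739]
top s-0.13 n62 t[-0.0099,0.0126] z[0.0664,0.0700,0.0740]
top s-0.11 n62 t[-0.0106,0.0121] z[0.0631,0.0694,0.0740]
top s-0.09 n63 t[-0.0104,0.0130] z[0.0659,0.0691,0.0725]
top s-0.07 n63 t[-0.0092,0.0135] z[0.0650,0.0693,0.0735]
top s-0.05 n102 t[-0.0209,0.0195] z[0.0491,0.0656,0.0723]
top s-0.03 n90 t[-0.0196,0.0195] z[0.0487,0.0672,0.0731]
top s-0.01 n54 t[-0.0100,0.0131] z[0.0665,0.0697,0.0745]
top slab top@edge 0.0902
scene s-0.25 n36 t[-0.0116,0.0129] z[0.0594,0.0663,0.0691]
scene s-0.23 n74 t[-0.0119,0.0140] z[0.0658,0.0683,0.0708]
scene s-0.21 n64 t[-0.0129,0.0131] z[0.0657,0.0683,0.0707]
scene s-0.09 n34 t[-0.0115,0.0111] z[0.0661,0.0693,0.0720]
scene s-0.07 n53 t[-0.0107,0.0119] z[0.0672,0.0694,0.0719]
scene s-0.05 n107 t[-0.0202,0.0211] z[0.0442,0.0620,0.0709]
scene s-0.03 n61 t[-0.0135,0.0147] z[0.0588,0.0687,0.0718]
scene s-0.01 n43 t[-0.0113,0.0112] z[0.0673,0.0698,0.0719]
scene slab top@edge 0.09
```

The bar rests level and by itself on the ridge, with its tip up against the slab. Next I close the fingers and lean the tool a little to press near the grip end.

Request:
{"method": "play_rows", "body": {"commands": [[[-0.001,-0.005,-0.01],[-0.1,0.007,0]],[[-0.001,-0.005,-0.025],[-0.21,0.0147,0]],[[-0.001,-0.005,-0.035],[-0.21,0.0147,0]],[[-0.001,-0.005,-0.041],[-0.21,0.0147,0]],[[-0.001,-0.005,-0.041],[-0.21,0.0147,0]],[[-0.001,-0.005,-0.041],[-0.21,0.0147,0]],[[-0.001,-0.005,-0.041],[-0.21,0.0147,0]]], "gripper": 0}}

```text
time_s: 10.88
position: [0.5733, 0.0929, 0.1053]
tcp_rot: [[0.998, -0.014, 0.067], [-0.069, -0.208, 0.976], [0.001, -0.978, -0.209]]
force: [-0.4, -0.5, -0.3]
opening: 0.01
```

Request:
{"method": "play_rows", "body": {"commands": [[[0,0,-0.003],[0,0,0]],[[0,0,-0.005],[0,0,0]],[[0,0,-0.007],[0,0,0]],[[0,0,-0.009],[0,0,0]],[[0,0,-0.011],[0,0,0]],[[0,0,-0.013],[0,0,0]],[[0,0,-0.013],[0,0,0]]]}}

```text
time_s: 11.75
position: [0.5733, 0.0933, 0.093]
tcp_rot: [[0.998, -0.013, 0.066], [-0.068, -0.209, 0.976], [0.001, -0.978, -0.209]]
force: [-2.1, 0.3, 8.3]
opening: 0.0
```

Request:
{"method": "play_rows", "body": {"commands": [[[0,0,-0.0015],[0,0,0]],[[0,0,-0.003],[0,0,0]],[[0,0,-0.0045],[0,0,0]],[[0,0,-0.006],[0,0,0]],[[0,0,-0.0075],[0,0,0]],[[0,0,-0.009],[0,0,0]],[[0,0,-0.0105],[0,0,0]],[[0,0,-0.012],[0,0,0]]]}}

```text
time_s: 12.75
position: [0.5742, 0.0934, 0.0821]
tcp_rot: [[0.998, -0.011, 0.067], [-0.068, -0.209, 0.976], [0.003, -0.978, -0.209]]
force: [-2.1, 1.4, 14.1]
opening: 0.006
```

Request:
{"method": "play_rows", "body": {"commands": [[[0,0,-0.0015],[0,0,0]],[[0,0,-0.003],[0,0,0]],[[0,0,-0.0045],[0,0,0]],[[0,0,-0.006],[0,0,0]],[[0,0,-0.0075],[0,0,0]],[[0,0,-0.009],[0,0,0]]]}}

```text
time_s: 13.5
position: [0.5746, 0.0931, 0.0734]
tcp_rot: [[0.998, -0.01, 0.067], [-0.067, -0.209, 0.975], [0.004, -0.978, -0.21]]
force: [-0.3, -0.0, 13.5]
opening: 0.006
```

Request:
{"method": "play_rows", "body": {"commands": [[[0,0,-0.0015],[0,0,0]],[[0,0,-0.003],[0,0,0]],[[0,0,-0.0045],[0,0,0]],[[0,0,-0.006],[0,0,0]],[[0,0,-0.006],[0,0,0]]]}}

```text
time_s: 14.12
position: [0.5747, 0.0927, 0.0674]
tcp_rot: [[0.998, -0.01, 0.066], [-0.067, -0.21, 0.975], [0.004, -0.978, -0.21]]
force: [-0.6, -1.4, 13.4]
opening: 0.005
```

```bash
python3 bar.py 5 | cut -c1-110
```

```text
tcp [0.5747 0.0927 0.0674] F [-0.6 -1.4 13.4]
top s-0.23 n43 t[-0.0192,0.0195] z[0.1483,0.1607,0.1699]
top s-0.21 n154 t[-0.0202,0.0209] z[0.0438,0.1370,0.1456]
top s-0.19 n69 t[-0.0102,0.0165] z[0.0419,0.0465,0.0520]
top s-0.17 n70 t[-0.0110,0.0144] z[0.0436,0.0499,0.0535]
top s-0.15 n57 t[-0.0086,0.0122] z[0.0493,0.0532,0.0572]
top s-0.13 n60 t[-0.0090,0.0126] z[0.0512,0.0570,0.0604]
top s-0.11 n63 t[-0.0099,0.0136] z[0.0537,0.0587,0.0627]
top s-0.09 n62 t[-0.0100,0.0136] z[0.0587,0.0619,0.0659]
top s-0.07 n61 t[-0.0095,0.0139] z[0.0593,0.0646,0.0693]
top s-0.05 n103 t[-0.0208,0.0193] z[0.0504,0.0641,0.0725]
top s-0.03 n90 t[-0.0209,0.0187] z[0.0485,0.0690,0.0741]
top s-0.01 n57 t[-0.0108,0.0122] z[0.0697,0.0735,0.0793]
top slab top@edge 0.0974
scene s-0.29 n25 t[-0.0188,0.0165] z[0.1918,0.1956,0.1988]
scene s-0.27 n197 t[-0.0201,0.0211] z[0.1207,0.1291,0.1589]
scene s-0.25 n63 t[-0.0104,0.0215] z[0.0335,0.1165,0.1529]
scene s-0.23 n28 t[-0.0077,0.0218] z[0.0360,0.1351,0.1565]
scene s-0.21 n17 t[0.0129,0.0217] z[0.0416,0.1394,0.1426]
scene s-0.19 n15 t[0.0127,0.0154] z[0.0388,0.0461,0.0483]
scene s-0.17 n9 t[0.0122,0.0153] z[0.0428,0.0468,0.0502]
scene s-0.15 n31 t[-0.0088,0.0132] z[0.0488,0.0536,0.0568]
scene s-0.13 n65 t[-0.0097,0.0132] z[0.0510,0.0563,0.0594]
scene s-0.11 n63 t[-0.0107,0.0131] z[0.0558,0.0589,0.0618]
scene s-0.09 n61 t[-0.0105,0.0123] z[0.0590,0.0623,0.0649]
scene s-0.07 n57 t[-0.0105,0.0120] z[0.0608,0.0652,0.0676]
scene s-0.05 n145 t[-0.0209,0.0207] z[0.0201,0.0568,0.0700]
scene s-0.03 n64 t[-0.0135,0.0169] z[0.0586,0.0712,0.0743]
scene s-0.01 n47 t[-0.0115,0.0114] z[0.0713,0.0739,0.0770]
scene slab top@edge 0.0967
```

Request:
{"method": "play_rows", "body": {"commands": [[[0,0,-0.001],[0,0,0]],[[0,0,-0.002],[0,0,0]],[[0,0,-0.003],[0,0,0]],[[0,0,-0.004],[0,0,0]],[[0,0,-0.005],[0,0,0]],[[0,0,-0.006],[0,0,0]]]}}

```text
time_s: 14.98
position: [0.5748, 0.0922, 0.0617]
tcp_rot: [[0.998, -0.01, 0.066], [-0.067, -0.211, 0.975], [0.004, -0.977, -0.211]]
force: [-0.7, -2.4, 15.6]
opening: 0.005
```

Request:
{"method": "play_rows", "body": {"commands": [[[0,0,-0.0006],[0,0,0]],[[0,0,-0.0012],[0,0,0]],[[0,0,-0.0018],[0,0,0]],[[0,0,-0.002],[0,0,0]]]}}

```text
time_s: 15.48
position: [0.5748, 0.092, 0.0598]
tcp_rot: [[0.998, -0.01, 0.066], [-0.067, -0.211, 0.975], [0.004, -0.977, -0.212]]
force: [-0.8, -3.3, 15.6]
opening: 0.005
```

Request:
{"method": "play_rows", "body": {"commands": [[[0,0,-0.0005],[0,0,0]],[[0,0,-0.001],[0,0,0]],[[0,0,-0.001],[0,0,0]]]}}

```text
time_s: 15.85
position: [0.5749, 0.0919, 0.0591]
tcp_rot: [[0.998, -0.01, 0.066], [-0.067, -0.212, 0.975], [0.004, -0.977, -0.212]]
force: [-1.2, -2.9, 17.4]
opening: 0.005
```

Request:
{"method": "play_rows", "body": {"commands": [[[0,0,-0.0005],[0,0,0]],[[0,0,-0.001],[0,0,0]],[[0,0,-0.001],[0,0,0]]]}}

```text
time_s: 16.23
position: [0.5749, 0.0918, 0.0587]
tcp_rot: [[0.998, -0.01, 0.066], [-0.067, -0.212, 0.975], [0.004, -0.977, -0.212]]
force: [-1.8, -3.5, 20.6]
opening: 0.003
```

Request:
{"method": "play_rows", "body": {"commands": [[[0,0,-0.0003],[0,0,0]],[[0,0,-0.0005],[0,0,0]],[[0,0,-0.0005],[0,0,0]],[[0,0,-0.0005],[0,0,0]],[[0,0,-0.0005],[0,0,0]],[[0,0,-0.0005],[0,0,0]],[[0,0,-0.0005],[0,0,0]],[[0,0,-0.0005],[0,0,0]],[[0,0,-0.0005],[0,0,0]],[[0,0,-0.0005],[0,0,0]]]}}

```text
time_s: 17.48
position: [0.575, 0.0918, 0.0585]
tcp_rot: [[0.998, -0.01, 0.066], [-0.067, -0.212, 0.975], [0.004, -0.977, -0.212]]
force: [-2.8, -2.8, 22.9]
opening: 0.009
```

```bash
python3 bar.py 6 | cut -c1-110
```

```text
tcp [0.575  0.0918 0.0585] F [-2.8 -2.8 22.9]
top s-0.23 n45 t[-0.0199,0.0172] z[0.1443,0.1563,0.1869]
top s-0.21 n156 t[-0.0201,0.0196] z[0.0358,0.1294,0.1396]
top s-0.19 n68 t[-0.0109,0.0157] z[0.0329,0.0392,0.0453]
top s-0.17 n69 t[-0.0108,0.0153] z[0.0397,0.0436,0.0464]
top s-0.15 n59 t[-0.0085,0.0129] z[0.0445,0.0475,0.0521]
top s-0.13 n64 t[-0.0096,0.0133] z[0.0460,0.0509,0.0566]
top s-0.11 n63 t[-0.0093,0.0135] z[0.0522,0.0556,0.0601]
top s-0.09 n64 t[-0.0096,0.0142] z[0.0543,0.0600,0.0638]
top s-0.07 n60 t[-0.0093,0.0137] z[0.0580,0.0640,0.0691]
top s-0.05 n102 t[-0.0213,0.0194] z[0.0524,0.0637,0.0714]
top s-0.03 n89 t[-0.0205,0.0195] z[0.0496,0.0709,0.0770]
top s-0.01 n58 t[-0.0106,0.0127] z[0.0710,0.0761,0.0818]
top slab top@edge 0.1001
scene s-0.29 n54 t[-0.0212,0.0172] z[0.1848,0.1913,0.1983]
scene s-0.27 n187 t[-0.0199,0.0210] z[0.1102,0.1198,0.1540]
scene s-0.25 n47 t[-0.0087,0.0217] z[0.0263,0.1304,0.1441]
scene s-0.23 n34 t[-0.0105,0.0217] z[0.0220,0.0303,0.1448]
scene s-0.21 n13 t[0.0145,0.0216] z[0.0294,0.1304,0.1333]
scene s-0.19 n13 t[0.0144,0.0159] z[0.0286,0.0354,0.0405]
scene s-0.15 n37 t[-0.0100,0.0133] z[0.0444,0.0477,0.0509]
scene s-0.13 n66 t[-0.0099,0.0129] z[0.0480,0.0514,0.0546]
scene s-0.11 n66 t[-0.0100,0.0128] z[0.0515,0.0560,0.0587]
scene s-0.09 n59 t[-0.0107,0.0123] z[0.0564,0.0596,0.0628]
scene s-0.07 n63 t[-0.0109,0.0117] z[0.0593,0.0629,0.0667]
scene s-0.05 n140 t[-0.0198,0.0208] z[0.0183,0.0555,0.0694]
scene s-0.03 n68 t[-0.0170,0.0178] z[0.0577,0.0712,0.0758]
scene s-0.01 n51 t[-0.0115,0.0117] z[0.0721,0.0756,0.0787]
scene slab top@edge 0.0986
```

Request:
{"method": "play_rows", "body": {"commands": [[[0,0,0.0007],[0,0,0]],[[0,0,0.0014],[0,0,0]],[[0,0,0.003],[0,0,0]],[[0,0,0.006],[0,0,0]],[[0,0,0.012],[0,0,0]],[[0,0,0.03],[0,0,0]],[[0,0,0.06],[0,0,0]],[[0,0,0.09],[0,0,0]],[[0,0,0.09],[0,0,0]]]}}

```text
time_s: 18.7
position: [0.5747, 0.0937, 0.1472]
tcp_rot: [[0.998, -0.009, 0.067], [-0.068, -0.208, 0.976], [0.006, -0.978, -0.208]]
force: [0.1, 0.7, 0.8]
opening: 0.002
```

```bash
python3 bar.py 7 | cut -c1-110
```

```text
tcp [0.5747 0.0937 0.1472] F [0.1 0.7 0.8]
top s-0.21 n62 t[-0.0099,0.0155] z[0.0322,0.0378,0.0433]
top s-0.19 n66 t[-0.0112,0.0145] z[0.0369,0.0425,0.0476]
top s-0.17 n70 t[-0.0113,0.0149] z[0.0410,0.0467,0.0518]
top s-0.15 n57 t[-0.0079,0.0126] z[0.0464,0.0503,0.0538]
top s-0.13 n63 t[-0.0094,0.0129] z[0.0478,0.0535,0.0574]
top s-0.11 n63 t[-0.0095,0.0130] z[0.0531,0.0578,0.0627]
top s-0.09 n63 t[-0.0097,0.0134] z[0.0570,0.0620,0.0669]
top s-0.07 n61 t[-0.0098,0.0134] z[0.0592,0.0648,0.0687]
top s-0.05 n104 t[-0.0211,0.0204] z[0.0516,0.0648,0.0724]
top s-0.03 n89 t[-0.0198,0.0196] z[0.0476,0.0704,0.0765]
top s-0.01 n55 t[-0.0105,0.0123] z[0.0708,0.0753,0.0804]
top slab top@edge 0.1001
scene s-0.27 n37 t[-0.0191,0.0201] z[0.1876,0.1936,0.1989]
scene s-0.25 n27 t[-0.0118,0.0155] z[0.0267,0.0326,0.1798]
scene s-0.23 n82 t[-0.0107,0.0156] z[0.0312,0.0350,0.0371]
scene s-0.21 n83 t[-0.0110,0.0159] z[0.0347,0.0388,0.0417]
scene s-0.19 n63 t[-0.0114,0.0151] z[0.0380,0.0418,0.0445]
scene s-0.17 n21 t[-0.0110,0.0114] z[0.0440,0.0455,0.0471]
scene s-0.15 n41 t[-0.0110,0.0093] z[0.0478,0.0510,0.0532]
scene s-0.13 n50 t[-0.0108,0.0090] z[0.0518,0.0540,0.0573]
scene s-0.11 n10 t[-0.0098,0.0070] z[0.0545,0.0559,0.0618]
scene s-0.09 n57 t[-0.0101,0.0119] z[0.0581,0.0608,0.0643]
scene s-0.07 n58 t[-0.0106,0.0117] z[0.0614,0.0653,0.0682]
scene s-0.05 n136 t[-0.0208,0.0211] z[0.0251,0.0576,0.0700]
scene s-0.03 n65 t[-0.0118,0.0184] z[0.0585,0.0720,0.0748]
scene s-0.01 n51 t[-0.0123,0.0114] z[0.0722,0.0759,0.0784]
scene slab top@edge 0.0985
```

Request:
{"method": "play_rows", "body": {"commands": [[[-0.003,-0.03,-0.01],[0,0,0]],[[-0.006,-0.07,-0.02],[0,0,0]],[[-0.0088,-0.1107,-0.03],[0,0,0]],[[-0.0088,-0.1107,-0.04],[0,0,0]],[[-0.0088,-0.1107,-0.055],[0,0,0]],[[-0.0088,-0.1107,-0.067],[0,0,0]],[[-0.0088,-0.1107,-0.076],[0,0,0]],[[-0.0088,-0.1107,-0.081],[0,0,0]],[[-0.0088,-0.1107,-0.081],[0,0,0]]], "gripper": 0.06}}

```text
time_s: 19.92
position: [0.5641, -0.0171, 0.063]
tcp_rot: [[0.998, -0.015, 0.066], [-0.067, -0.208, 0.976], [-0.001, -0.978, -0.209]]
force: [-0.1, 0.7, 1.0]
opening: 0.691
```

Request:
{"method": "play_rows", "body": {"commands": [[[0,0,0],[0,0,0]],[[0,0,0],[0,0,0]],[[0,0,0],[0,0,0]],[[0,0,0],[0,0,0]],[[0,0,0],[0,0,0]],[[0,0,0],[0,0,0]],[[0,0,0],[0,0,0]]], "gripper": 0}}

```text
time_s: 20.8
position: [0.5653, -0.0174, 0.0635]
tcp_rot: [[0.998, -0.012, 0.066], [-0.067, -0.208, 0.976], [0.002, -0.978, -0.209]]
force: [2.8, 2.1, -0.6]
opening: 0.272
```

Request:
{"method": "play_rows", "body": {"commands": [[[0,0,0.005],[0.05,-0.0035,0]],[[0,0,0.01],[0.1,-0.007,0]],[[0,0,0.014],[0.15,-0.0105,0]],[[0,0,0.018],[0.2,-0.014,0]],[[0,0,0.022],[0.25,-0.0175,0]],[[0,0,0.026],[0.3,-0.021,0]],[[0,0,0.026],[0.3,-0.021,0]],[[0,0,0.026],[0.3,-0.021,0]]]}}

```text
time_s: 21.8
position: [0.5628, -0.0171, 0.0885]
tcp_rot: [[0.998, 0.003, 0.068], [-0.068, 0.09, 0.994], [-0.003, -0.996, 0.09]]
force: [0.2, 0.3, -4.5]
opening: 0.276
```

```bash
python3 bar.py 8 | cut -c1-110|egrep -v "s-0.0[35]"
```

```text
tcp [ 0.5628 -0.0171  0.0885] F [ 0.2  0.3 -4.5]
top s-0.25 n33 t[-0.0159,0.0099] z[0.0885,0.0957,0.1000]
top s-0.23 n75 t[-0.0157,0.0105] z[0.0910,0.0957,0.0991]
top s-0.21 n75 t[-0.0156,0.0111] z[0.0868,0.0923,0.0964]
top s-0.19 n30 t[-0.0134,0.0104] z[0.0868,0.0907,0.0940]
top s-0.01 n50 t[-0.0128,0.0097] z[0.0653,0.0696,0.0720]
top slab top@edge 0.0997
scene s-0.25 n52 t[-0.0151,0.0104] z[0.0877,0.0952,0.0983]
scene s-0.23 n70 t[-0.0155,0.0104] z[0.0911,0.0950,0.0971]
scene s-0.21 n78 t[-0.0156,0.0106] z[0.0899,0.0923,0.0942]
scene s-0.19 n64 t[-0.0159,0.0102] z[0.0871,0.0892,0.0925]
scene s-0.17 n61 t[-0.0158,0.0102] z[0.0845,0.0878,0.0906]
scene s-0.15 n119 t[-0.0207,0.0200] z[0.0837,0.0884,0.1568]
scene s-0.13 n323 t[-0.0211,0.0201] z[0.0815,0.1620,0.1924]
scene s-0.11 n111 t[-0.0205,0.0200] z[0.0791,0.1122,0.1854]
scene s-0.09 n56 t[0.0066,0.0208] z[0.1545,0.1729,0.1871]
scene slab top@edge 0.0987
```

Request:
{"method": "play_rows", "body": {"commands": [[[0.001,0.012,0.0018],[0,0,0]],[[0.0025,0.036,0.0048],[0,0,0]],[[0.0045,0.065,0.0085],[0,0,0]],[[0.007,0.1,0.0135],[0,0,0]],[[0.009,0.135,0.018],[0,0,0]],[[0.008,0.17,0.022],[0,0,0]],[[0,0.2,0.022],[0,0,0]],[[-0.01,0.22,0.02],[-0.06,0.004,0]],[[-0.01,0.22,0.01],[-0.119,0.008,0]],[[-0.01,0.22,0.01],[-0.119,0.008,0]]]}}

```text
time_s: 23.15
position: [0.5527, 0.2046, 0.0986]
tcp_rot: [[0.998, -0.004, 0.065], [-0.065, -0.029, 0.997], [-0.002, -1.0, -0.029]]
force: [-0.2, 0.1, -4.2]
opening: 0.275
```

```bash
python3 bar.py 9 | cut -c1-110|egrep "tcp|slab|s-0.[23]"
```

```text
tcp [0.5527 0.2046 0.0986] F [-0.2  0.1 -4.2]
top s-0.31 n116 t[-0.0211,0.0207] z[0.0947,0.1661,0.1724]
top s-0.29 n14 t[-0.0208,-0.0167] z[0.0877,0.0909,0.0944]
top s-0.27 n20 t[-0.0218,-0.0006] z[0.0778,0.0892,0.0964]
top s-0.25 n20 t[-0.0217,-0.0091] z[0.0875,0.0924,0.0963]
top s-0.23 n16 t[-0.0216,-0.0058] z[0.0843,0.0923,0.0953]
top s-0.21 n13 t[-0.0208,0.0049] z[0.0235,0.0912,0.0973]
top slab top@edge 0.0997
scene s-0.39 n33 t[-0.0212,-0.0142] z[0.0871,0.0919,0.0942]
scene s-0.37 n256 t[-0.0208,0.0187] z[0.0931,0.1659,0.1856]
scene s-0.35 n120 t[-0.0184,0.0178] z[0.0944,0.1793,0.1884]
scene s-0.33 n171 t[-0.0159,0.0165] z[0.1626,0.1688,0.1875]
scene s-0.31 n107 t[-0.0106,0.0212] z[0.1621,0.1792,0.1872]
scene s-0.25 n22 t[-0.0212,-0.0151] z[0.0877,0.0917,0.0934]
scene s-0.23 n23 t[-0.0207,-0.0156] z[0.0852,0.0915,0.0939]
scene s-0.21 n13 t[-0.0213,-0.0156] z[0.0860,0.0921,0.0935]
scene slab top@edge 0.0985
```

Request:
{"method": "play_rows", "body": {"commands": [[[0,0,-0.02],[0,0,0]],[[0,0,-0.045],[0,0,0]],[[0,0,-0.06],[0,0,0]],[[0,0,-0.068],[0,0,0]],[[0,0,-0.071],[0,0,0]],[[0,0,-0.071],[0,0,0]],[[0,0,-0.071],[0,0,0]]]}}

```text
time_s: 24.12
position: [0.5547, 0.2027, 0.0289]
tcp_rot: [[0.998, -0.0, 0.068], [-0.068, -0.029, 0.997], [0.002, -1.0, -0.029]]
force: [0.5, 0.1, -4.2]
opening: 0.269
```

Request:
{"method": "play_rows", "body": {"commands": [[[0,0,0],[0,0,0]],[[0,0,0],[0,0,0]],[[0,0,0],[0,0,0]],[[0,0,0],[0,0,0]]], "gripper": 0.05}}

```text
time_s: 24.62
position: [0.5544, 0.2026, 0.0286]
tcp_rot: [[0.998, -0.001, 0.068], [-0.068, -0.029, 0.997], [0.001, -1.0, -0.029]]
force: [-0.5, -0.2, -0.3]
opening: 0.559
```

Request:
{"method": "play_rows", "body": {"commands": [[[0,0,0.02],[0,0,0]],[[0,0,0.05],[0,0,0]],[[0,0,0.1],[0,0,0]],[[-0.03,0.03,0.15],[0,0,0]],[[-0.08,0.08,0.2],[0,0,0]],[[-0.13,0.13,0.2],[0,0,0]],[[-0.13,0.13,0.2],[0,0,0]],[[-0.13,0.13,0.2],[0,0,0]]]}}

```text
time_s: 25.62
position: [0.4225, 0.334, 0.2302]
tcp_rot: [[0.998, 0.0, 0.064], [-0.064, -0.028, 0.998], [0.002, -1.0, -0.028]]
force: [0.2, 0.1, 1.2]
opening: 0.575
```

```bash
python3 bar.py 10 | egrep "tcp|slab"; python3 - <<'E'
from h import *
for n,o in(("top",-.0004),("scene",.0015)):
    z=np.load(f"{n}10.npz");P=z["P"];Z=P[...,2]-o;X,Y=P[...,0],P[...,1]
    m=(Z>.007)&(Z<.03)&(abs(X-.553)<.05)&(abs(Y-.2)<.16);q=P[m];r=cv2.minAreaRect(q[:,:2].astype(np.float32));print(n,r,np.percentile(Z[m],[5,50,95,99]))
E
```

```text
tcp [0.4225 0.334  0.2302] F [0.2 0.1 1.2]
top slab top@edge 0.0999
scene slab top@edge 0.0983
top ((0.5535089373588562, 0.19995981454849243), (0.31592443585395813, 0.09909738600254059), 89.60269165039062) [0.00749543 0.01196343 0.0178389  0.01990778]
scene ((0.5519202351570129, 0.20296421647071838), (0.2625535726547241, 0.02898949198424816), 85.66143035888672) [0.00874301 0.01178183 0.01488926 0.01610212]
```

View pics/top10.png

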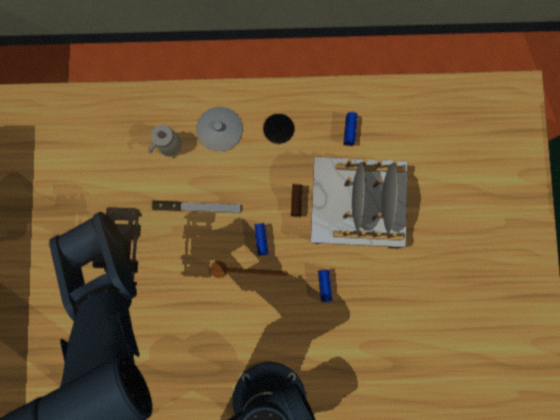

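```bash
python3 -c "
from rig import *
print(hand_in())"
```

```text
the job is handed in; nothing more can be done
None
```

The rack is levered up and has been handed in standing, with the bar back on the counter. `hand_in()` gives no verdict, so these are my own checks.

**What I did:** I gripped the bar at its middle and slid it tip-down over the dark block until the tip was about 16 mm under the rack's front edge. I set it level and let go, and it stayed there by its own weight. I then pressed with closed fingers about 12 mm from the grip end. The lift took about 13–16 N. At the stop I held about 21–23 N for 1.25 s, then regrasped the bar, tilted its tip clear and drew it out. It now lies on the counter.

**Last checks:**
- **Time:** about 26 s of the 72 s allowed.
- **Rack:** the slab's top edge reads 99.9 mm in the top camera, meaning the lip is at about 80 mm. The scene camera reads 98.3 mm, about 1.6 mm lower. Both cameras changed by only 0.2–0.3 mm between the press and the end, so the rack has not sunk back.
- **Bar:** flat on the counter (top at about 12 mm), with its centre about 0.29 m from the ridge.
- **Bystanders:** the lid, dispenser, coaster and spoon look unmoved in the final picture; I compared them by eye, without measuring.

**Checks that disagreed or are estimates:**
- The push needed to lift the slab was a little above the stated 8–13 N.
- I didn't measure the force at the tip. From the lever ratio I estimate about 75–80 N, against the required 54 N and the 120 N limit.

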